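Set a washed sample bottle and its cap to drain

ROBOT

A 6-joint arm with a two-finger parallel gripper is mounted at the origin on the work surface. World frame = base frame: x ahead of the robot, y to its left, z up, the work surface at z = 0. Lengths are in m, angles in rad, forces in N, time in s.
With the tool pointing down it reaches from about 0.35 to 0.85 m from the base axis. Payload 8.1 kg.
Tool frame: the origin (TCP) lies midway between the tips of the shut fingers; the grasp point (between the pads) lies 19 mm behind it; z points along the fingers, y is the line along which they close (so a half turn about z gives the same grasp; the last joint's range is limited). The gripper opens to 93 mm and grips with 3 to 60 N. Pads are 15 mm wide; open, the fingers measure 128 mm over their backs; the gripper's body (75 mm by 188 mm) begins 65 mm behind the grasp point.
Start: joints at [-1.414, 0.13, 1.488, -0, 1.523, -0.085], TCP at [0.144, -0.583, 0.219] pointing down, gripper open.
Joint ranges: [-2.96, 2.96], [-0.89, 2.26], [0.02, 2.5], [-1.34, 4.48], [0, 2.73], [-2.66, 2.66]. Speed limits (rad/s): [2.39, 2.39, 2.79, 3.14, 3.14, 3.14].

INTERFACE

Orientations are given as a 3x3 rotation matrix whose columns are the frame's x, y, z axes.
In Python, from rig import sensors, eyes, order gives the robot as it stands.
- The arm moves only by the tool step_arm, never from a script. Its argument "plan" is one flat list of numbers, 5 for each row, row after row: the gripper's target within -1 to 1 (fully open at 1, half-way at 0, shut at -1), then the shift along the tool's x, y, z in m, then the turn about the tool's z in rad. In form: [hand, dx, dy, dz, roll, hand, dx, dy, dz, roll, ...]. A call has 1 to 5 rows; each row is the pose to reach, as a shift and turn from the pose commanded when the call began, along the tool's axes at that moment; what a row does not reach only later rows make up. A row lasts 1/12 s, in which the tool goes at most 41.7 mm and 7.16 degrees, less where a joint would pass 70% of its speed; a pose out of reach is approached as far as the arm can. A call with a gripper value outside its range is refused whole. The fingers move at their own pace and stop on an object; the grip force is fixed at half the most. Time passes only in rows, so rows that repeat a pose let the fingers close. It gives the time, the measured TCP pose, the force, the opening and the grip force at its end, in the units of the state.
- sensors.observe(): the state, without advancing time (a new reading comes with each control period).
- eyes.snapshot(name): name is "side" or "top" or "wrist"; returns a dict with "color" (400x640x3 uint8, red, green, blue), "range_z" (400x640 float32, m along the optical axis (not along the pixel's ray), 0 where there is no reading), "fx", "fy", "cx", "cy" (pixels), "R" (3x3) and "t" (3): a world point X has camera coordinates R X + t. Camera axes: x right, y down, z forward; pixel columns grow to the right and rows downward; lengths in m; the calibration is good to about 2 mm. A picture is of the moment at which its call begins.
- order.sign_off(): hands the job in; it is judged then, once.
The state is a dict: "time_s": time; "joint_pos": joint angles; "qvel": joint speeds; "effort": joint torques, N m; "eef_pos": TCP position; "eef_rot": TCP orientation; "contact_force": force on the tool from outside, world axes, zero at the start; "wrist_torque": the same for the moment, N m; "grip_width": finger opening in m; "gripper_force": force on a finger pad.
Only numpy, scipy, OpenCV 4.12 (cv2) and the standard library are available. Lean on these libraries where they do the work, as an engineer would, in place of code of your own. Each camera call takes 0.05 s, during which the arm holds its last target. There are 200 camera calls.

TASK

Put the washed bottle that lies in the cradle upside down over the empty wide peg of the drip tray, pushed down until its mouth rests squarely on the peg's foot, and set the larger of the two screw caps, still rim down, flat in the round pocket on the same tray. Lower the bottle under control, never letting it drop, and leave everything else where it is.

Things in the scene. Friction and masses are not known exactly. Their poses are not given: they have to be found in the camera images.
- bottle: The washed bottle, open and empty, white plastic, 90 g: 110 mm long, 52 mm in diameter for 84 mm from the base, then a shoulder and an 18 mm long neck, 42 mm outside, 36 mm inside, open at its end. Origin: centre of the outside of the closed base; z axis from base to mouth. At the start it lies level, axis 75 mm above the bench, mouth away from the robot.
- bottle_mouth (a point): Centre of the bottle's open mouth, 110 mm from the base; z axis pointing out of the mouth.
- cradle: Fixed steel cradle under the bottle: base plate 100 x 56 x 8 mm and two V yokes (8 mm thick, reaching 30 mm to either side and 65 mm above the bench) at x = -40 and +26 mm in its own frame; free between them. Origin on the bench under the middle of the bottle; x axis along the bottle, base to mouth.
- peg: The empty wide drying peg, fixed on the tray, grey plastic: round foot 52 mm in diameter and 18 mm high, on it an upright post 24 mm in diameter, straight for 62 mm, then tapering to 12 mm at its tip, 75 mm above the foot. Origin: centre of the foot's underside (12 mm above the bench); z up.
- peg_seat (a point): Centre of the top face of the empty peg's foot, 30 mm above the bench, where the mouth of the inverted bottle must rest.
- peg_used: An identical peg on the tray that already carries the small bottle. Origin as for the empty peg. The two pegs and the pocket stand in a row, 105 mm apart, in any order.
- bottle_small: Bystander: a smaller bottle, 95 mm long, 46 mm in diameter, standing mouth down on the other peg, its base 125 mm above the bench. Origin: centre of its base (uppermost); z axis towards its mouth (down).
- tray: Fixed steel drip tray, 170 (x) by 340 (y) by 12 mm, rim 18 mm above the bench. Origin: centre of its underside. Pegs and pocket stand in a row at its x = -20 mm; at x = +58 mm is a row of five thin pins, 7 mm in diameter, reaching 67 mm above the bench, which are not used.
- pocket: Fixed square grey block on the tray, 78 x 78 x 16 mm, with a round pocket 52 mm in diameter and 8 mm deep in its top. Origin: centre of the block's underside (12 mm above the bench).
- pocket_floor (a point): Centre of the pocket's floor, 20 mm above the bench (8 mm below the top of the block).
- cap: The larger screw cap, ribbed white plastic, 46 mm in diameter (48 over the ribs) and 24 mm high, closed on top and open below, lying rim down on the bench. Origin: centre of its rim plane (underside); z up through the closed top.
- cap_small: Bystander: the smaller screw cap, 30 mm in diameter and 16 mm high, rim down on the bench. Origin: centre of its underside.
- dishes: Bystander: stack of three culture dishes, 90 mm in diameter, 42 mm high. Origin: centre of its underside.
- marker: Bystander: marker pen, 138 mm long, 14 mm thick, lying along its x axis. Origin: at its middle, on the bench.
- reagent: Bystander: amber bottle, 64 mm in diameter, 140 mm high. Origin: centre of its underside.
- jar: Bystander: white jar, 70 mm in diameter, 90 mm high. Origin: centre of its underside.
There are look-alikes about, which are no part of the job. Leave any green look-alike of the bottle alone.

How it is judged:
At the end, for the whole second after the job is handed in: Bottle inverted on the empty wide peg: within 0.1 rad of vertical, mouth within 9 mm sideways of the foot's centre and under 4 mm above it. Larger cap rim down in the pocket: within 0.08 rad of level and 6 mm of its centre, rim under 3 mm above its floor. Both released, at rest (angle between bottle's own z axis and vertical above 3.04 rad and horizontal distance between bottle_mouth and peg_seat below 0.009 m and z of bottle_mouth in the frame of peg_seat below 0.004 m and linear speed of each of bottle, cap below 0.02 m/s and angle between cap's own z axis and vertical below 0.08 rad and horizontal distance between cap and pocket_floor below 0.006 m and z of cap in the frame of pocket_floor below 0.003 m); the robot touches nothing.
It fails at once if the bottle is dropped or falls (faster than 0.5 m/s while the fingers do not hold it) (linear speed of bottle above 0.5 m/s and contact force between the fingers and bottle below 0.1 N).
It fails at once if a bystander (small bottle, small cap, dishes, marker, amber bottle, jar) is moved more than 30 mm (distance of any of bottle_small, cap_small, dishes, marker, reagent, jar from where it was at the start of the episode above 0.03 m).
It also fails if it takes over 62 s, if anything falls off the work surface, if the arm or the gripper's body presses on something with over 40 N, if the wrist force passes 120 N, or if a joint passes its speed limit or range.

## Working session

There is one attempt and no reset: what is moved stays moved. The work goes in short steps, Python scripts to look and compute and a tool call to move; the robot and the scene stay as the last step left them, time stands still between calls to the robot, and variables do not carry over. Pictures are saved under pics/ and viewed, at most 10 in all, crops included, and the job is handed in when it is done.

Besides the shell and the picture viewer there is one more tool, called by a JSON object that holds its "method" and its "body", one argument or row to a line. step_arm: Moves the arm, as the interface text tells. Its arguments: {"type":"object","properties":{"plan":{"type":"array"}},"required":["plan"]}

```bash
ls; mkdir -p pics
python3 - <<'E'
from rig import sensors, eyes
import cv2,numpy as np,pickle
s=sensors.observe();print({k:np.round(v,3).tolist() for k,v in s.items()})
for n in("side","top"):
    d=eyes.snapshot(n);pickle.dump(d,open(f"{n}0.pkl","wb"))
    cv2.imwrite(f"pics/{n}0.png",d["color"][...,::-1])
    print(n,d["fx"],d["cx"],d["cy"],np.round(d["R"],3).tolist(),np.round(-d["R"].T@d["t"],3))
E
```

```text
pics
{'time_s': 0.0, 'joint_pos': [-1.414, 0.131, 1.489, -0.0, 1.523, -0.085], 'qvel': [-0.001, 0.001, 0.001, -0.002, 0.001, 0.0], 'effort': [0.001, -55.983, -49.177, 0.077, 0.036, -0.0], 'eef_pos': [0.144, -0.582, 0.218], 'eef_rot': [[0.971, 0.239, -0.0], [0.239, -0.971, 0.002], [0.0, -0.002, -1.0]], 'contact_force': [-0.924, -0.139, 0.039], 'wrist_torque': [-0.021, 0.019, -0.006], 'gripper_force': 0.0, 'grip_width': 0.093}
side 405.9103578309842 318.98501927458466 197.27355045007718 [[-0.739, -0.673, 0.019], [-0.331, 0.339, -0.88], [0.586, -0.657, -0.474]] [-0.1    0.764  0.653]
top 410.50104613477356 321.1963098029939 204.3897168277379 [[0.006, -1.0, 0.009], [-0.983, -0.008, -0.182], [0.182, -0.007, -0.983]] [0.395 0.008 1.207]
```

View pics/top0.png

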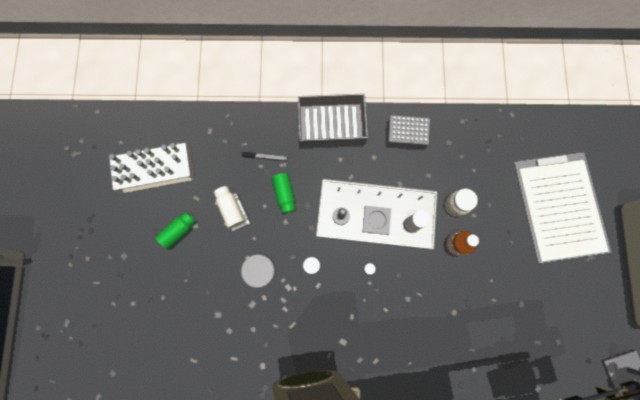

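View pics/side0.png

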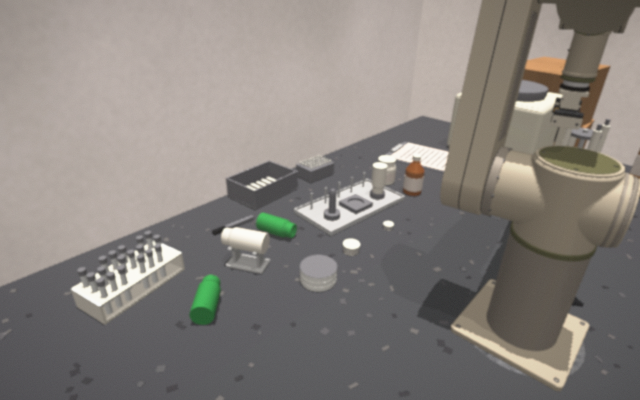

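Top view: the white bottle lies in its cradle at about (229,207), with its mouth up-image near (221,190). The two green look-alikes are at (177,231) and (284,193). The empty peg is at (341,214), the pocket at (376,220) and the used peg with the small bottle at (418,220). There are two white discs, (312,265) and (370,269). The first is larger, so it should be the cap. The side view agrees: bottle (245,240), cap (351,246), small cap (388,224), peg (332,205).

```bash
cat > h.py <<'E'
import numpy as np,pickle,cv2
def unproj(d,u,v,z=None,h=None):
    ray=d["R"].T@np.array([(u-d["cx"])/d["fx"],(v-d["cy"])/d["fy"],1]); c=-d["R"].T@d["t"]
    if h is not None: return c+ray*(h-c[2])/ray[2]
    return c+ray*(d["range_z"][int(round(v)),int(round(u))] if z is None else z)
def cloud(d):
    v,u=np.mgrid[:400,:640]; z=d["range_z"]
    P=np.stack([(u-d["cx"])/d["fx"]*z,(v-d["cy"])/d["fy"]*z,z],-1)-d["t"]
    P=P@d["R"]; P[z==0]=np.nan; return P
E
python3 - <<'E'
from h import *
a=pickle.load(open("top0.pkl","rb"));b=pickle.load(open("side0.pkl","rb"))
for n,d,pts in(("top",a,dict(bottle=(229,207),neck=(221,191),cap=(312,265),sc=(370,269),peg=(342,212),pocket=(376,220),used=(418,220),pen=(265,156),green=(284,193),dish=(257,270),bench=(340,300))),
 ("side",b,dict(bottle=(245,235),cap=(351,243),sc=(388,224),pegtip=(332,191),used=(379,168)))):
    P=cloud(d)
    for k,(u,v) in pts.items(): print(n,k,np.round(P[v,u],3))
A=cv2.resize(a["color"][170:290,200:440],None,fx=3.3,fy=3.3,interpolation=cv2.INTER_CUBIC)
cv2.imwrite("pics/topc.png",A[...,::-1])
# object fits, two views
for n,d in(("top",a),("side",b)):
    P=cloud(d); C=d["color"].astype(int); 
    m=(P[...,2]>.05)&(P[...,2]<.12)&(P[...,0]>.35)&(P[...,0]<.55)&(P[...,1]>.15)&(P[...,1]<.4)&(C[...,0]>C[...,1]-25)
    Q=P[m]; 
    print(n,"bottle n",len(Q),np.nanpercentile(Q,[1,50,99],axis=0).round(3).tolist())
    for k,(x0,x1,y0,y1,z0,z1) in dict(cap=(.15,.33,-.02,.09,.012,.05),sc=(.15,.33,-.2,-.04,.008,.05)).items():
        m=(P[...,2]>z0)&(P[...,2]<z1)&(P[...,0]>x0)&(P[...,0]<x1)&(P[...,1]>y0)&(P[...,1]<y1)&(C.min(-1)>110)
        if m.sum(): print(n,k,m.sum(),np.nanpercentile(P[m],[2,50,98],axis=0).round(3).tolist())
E
```

```text
top bottle [0.591 0.251 0.1  ]
top neck [0.636 0.276 0.096]
top cap [0.438 0.024 0.02 ]
top sc [ 0.429 -0.144  0.007]
top peg [ 0.579 -0.058  0.105]
top pocket [ 0.57  -0.162  0.021]
top used [ 0.556 -0.26   0.12 ]
top pen [0.764 0.169 0.013]
top green [0.642 0.106 0.048]
top dish [0.423 0.177 0.043]
top bench [ 0.34  -0.057 -0.   ]
side bottle [0.583 0.266 0.1  ]
side cap [0.44  0.025 0.025]
side sc [ 0.431 -0.142  0.014]
side pegtip [ 0.58  -0.056  0.102]
side used [ 0.551 -0.25   0.124]
top bottle n 70 [[0.537, 0.229, 0.052], [0.545, 0.245, 0.087], [0.55, 0.268, 0.102]]
side bottle n 150 [[0.538, 0.233, 0.055], [0.545, 0.253, 0.08], [0.55, 0.268, 0.101]]
```

View pics/topc.png

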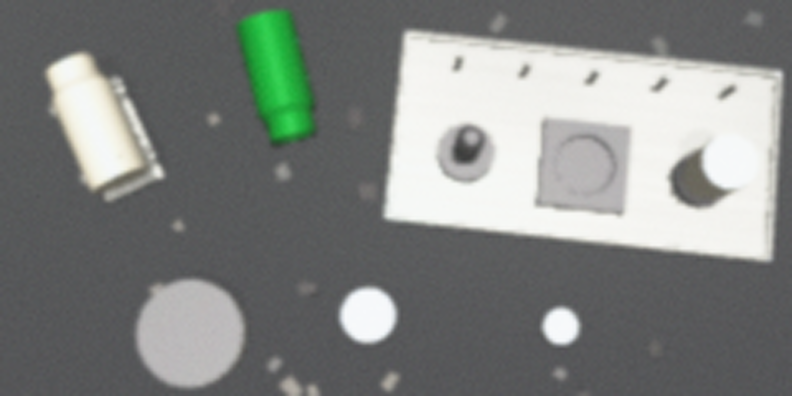

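Two white discs could be the cap: (312,265), about 17 px wide (49 mm), and (370,269), about 11 px wide (32 mm). The crop confirms that (312,265) is the larger. The bottle is the white one in the cradle, since the others like it are green. Next I'll fit accurate poses from both views.

Run:
```python
from h import *
from scipy.optimize import least_squares
a=pickle.load(open("top0.pkl","rb"));b=pickle.load(open("side0.pkl","rb"))
def sel(d,x0,x1,y0,y1,z0,z1,w=None):
    P=cloud(d);C=d["color"].astype(int)
    m=(P[...,2]>z0)&(P[...,2]<z1)&(P[...,0]>x0)&(P[...,0]<x1)&(P[...,1]>y0)&(P[...,1]<y1)&(C[...,1]<C[...,0]+25)
    return P[m]
for n,d in(("top",a),("side",b)):
    Q=sel(d,.5,.69,.2,.33,.07,.13); 
    # horizontal axis cylinder, r 26 body: params x0,y0,yaw,z
    def f(p,Q=Q):
        r=np.abs(-np.sin(p[2])*(Q[:,0]-.59)+np.cos(p[2])*(Q[:,1]-p[0])) if 0 else (-np.sin(p[2])*(Q[:,0]-.59)+np.cos(p[2])*(Q[:,1]-p[0]))
        s=np.cos(p[2])*(Q[:,0]-.59)+np.sin(p[2])*(Q[:,1]-p[0])
        return np.where(s<.02,np.hypot(r,Q[:,2]-p[1])-.026,0)
    s=least_squares(f,[.25,.075,.4],loss="soft_l1",f_scale=.002).x
    ax=np.array([np.cos(s[2]),np.sin(s[2])]);t=(Q[:,:2]-[.59,s[0]])@ax
    print(n,"bottle axis y@x.59, z, yaw",s.round(4),"t range",np.percentile(t,[0,1,99,100]).round(4),"zmax",np.percentile(Q[:,2],[90,98]).round(4),len(Q))
    mid=np.array([.59,s[0]])+ax*(np.percentile(t,1)+np.percentile(t,99))/2;print(" mid",mid.round(4))
    for k,r in dict(cap=(.38,.49,-.03,.08,.012,.05),small=(.4,.47,-.18,-.1,.006,.05),pegtip=(.53,.63,-.1,0,.085,.12),post=(.53,.63,-.1,0,.04,.085),used=(.5,.6,-.32,-.2,.1,.14),dish=(.35,.5,.1,.25,.03,.06)).items():
        Q=sel(d,*r)
        if len(Q):
            p=np.percentile(Q,[2,50,98],axis=0); print(n,k,len(Q),p.round(3).tolist(),"c",((p[0]+p[2])/2).round(4))
k=lambda u,v,h:unproj(a,u/3.3+200,v/3.3+170,h=h)
print("pocket",np.mean([k(*c,.028) for c in((545,118),(631,126),(623,213),(536,205))],0).round(4), "hole",k(585,165,.024).round(4))
print("tray corners",[k(*c,.018)[:2].round(3) for c in((404,32),(782,72),(772,260),(385,218))])
print("cap top",k(368,315,.024).round(4),"pegfoot",k(465,154,.03).round(4))
```

```text
top bottle axis y@x.59, z, yaw [0.2549 0.0746 0.4594] t range [-0.0489 -0.0484  0.0608  0.0617] zmax [0.1013 0.1039] 729
 mid [0.5956 0.2576]
top cap 202 [[0.418, 0.004, 0.019], [0.438, 0.026, 0.024], [0.458, 0.046, 0.028]] c [0.4382 0.0251 0.0236]
top small 94 [[0.414, -0.155, 0.006], [0.428, -0.143, 0.016], [0.443, -0.128, 0.021]] c [ 0.4284 -0.1416  0.0135]
top pegtip 58 [[0.57, -0.069, 0.09], [0.579, -0.059, 0.099], [0.591, -0.05, 0.107]] c [ 0.5806 -0.0595  0.0981]
top post 21 [[0.569, -0.067, 0.042], [0.571, -0.054, 0.067], [0.582, -0.048, 0.083]] c [ 0.5753 -0.0574  0.0626]
top used 258 [[0.537, -0.288, 0.104], [0.558, -0.266, 0.125], [0.579, -0.246, 0.129]] c [ 0.5582 -0.2669  0.1165]
top dish 823 [[0.382, 0.135, 0.037], [0.42, 0.176, 0.042], [0.462, 0.216, 0.046]] c [0.4216 0.1758 0.0415]
side bottle axis y@x.59, z, yaw [0.255  0.0751 0.4626] t range [-0.0478 -0.0467  0.0624  0.0644] zmax [0.1009 0.1023] 796
 mid [0.597  0.2585]
side cap 192 [[0.417, 0.008, 0.012], [0.435, 0.033, 0.024], [0.458, 0.05, 0.027]] c [0.4375 0.0288 0.0196]
side small 74 [[0.417, -0.154, 0.007], [0.429, -0.135, 0.015], [0.444, -0.124, 0.018]] c [ 0.4309 -0.1386  0.0125]
side pegtip 56 [[0.572, -0.063, 0.086], [0.578, -0.053, 0.097], [0.591, -0.043, 0.106]] c [ 0.5818 -0.0529  0.0961]
side post 108 [[0.571, -0.063, 0.04], [0.576, -0.05, 0.062], [0.588, -0.044, 0.084]] c [ 0.5794 -0.0534  0.0621]
side used 165 [[0.539, -0.284, 0.101], [0.554, -0.254, 0.12], [0.58, -0.242, 0.127]] c [ 0.5593 -0.2631  0.114 ]
side dish 821 [[0.379, 0.138, 0.032], [0.418, 0.184, 0.042], [0.462, 0.221, 0.045]] c [0.4205 0.1796 0.0384]
pocket [ 0.5685 -0.1635  0.028 ] hole [ 0.5693 -0.1652  0.024 ]
tray corners [array([ 0.69 , -0.005]), array([ 0.656, -0.345]), array([ 0.487, -0.329]), array([0.522, 0.011])]
cap top [0.437  0.0251 0.024 ] pegfoot [ 0.5774 -0.0588  0.03  ]
```

```bash
cat > go.py <<'E'
# python3 go.py x y z yaw(of tool x) : legs as (dx dy dz roll) per 5-row call, from the measured pose
import sys,numpy as np
from rig import sensors
s=sensors.observe();p=s["eef_pos"];R=s["eef_rot"]
t=np.array(list(map(float,sys.argv[1:4])));yaw=np.arctan2(R[1][0],R[0][0])
tgt=float(sys.argv[4]);dyaw=(tgt-yaw+np.pi)%(2*np.pi)-np.pi
if len(sys.argv)>5 and abs(dyaw)>0.1: dyaw+=2*np.pi*float(sys.argv[5])
n=max(1,int(np.ceil(max(np.linalg.norm(t-p)/.195,abs(dyaw)/.6))))
print("pos",np.round(p,4),"yaw",round(yaw,3),"q",np.round(s["joint_pos"],2),"w",s["grip_width"],"F",np.round(s["contact_force"],1),"t",s["time_s"])
d=(t-p)/n
for i in range(n):
    y=yaw+dyaw*i/n
    c,k=np.cos(y),np.sin(y); print(np.round([c*d[0]+k*d[1],k*d[0]-c*d[1],-d[2],-dyaw/n],3))
E
python3 go.py .438 .026 .12 1.476
```

```text
pos [ 0.1436 -0.582   0.2177] yaw 0.242 q [-1.41  0.13  1.49 -0.    1.52 -0.09] w 0.09301261309999864 F [ 0.1 -0.1  0.1] t 0.1
[ 0.108 -0.13   0.024 -0.309]
[ 0.142 -0.091  0.024 -0.309]
[ 0.163 -0.044  0.024 -0.309]
[ 0.169  0.008  0.024 -0.309]
```

{"method": "step_arm", "body": {
  "plan": [1,0.108,-0.13,0.024,-0.309,1,0.108,-0.13,0.024,-0.309,1,0.108,-0.13,0.024,-0.309,1,0.108,-0.13,0.024,-0.309,1,0.108,-0.13,0.024,-0.309]
}}

```text
time_s: 0.52
eef_pos: [0.2191, -0.4242, 0.1918]
eef_rot: [[0.851, 0.526, -0.0], [0.526, -0.85, 0.006], [0.003, -0.006, -1.0]]
contact_force: [-0.2, 1.0, 0.0]
grip_width: 0.0928
gripper_force: 0.0
```

{"method": "step_arm", "body": {
  "plan": [1,0.142,-0.091,0.024,-0.309,1,0.142,-0.091,0.024,-0.309,1,0.142,-0.091,0.024,-0.309,1,0.142,-0.091,0.024,-0.309,1,0.142,-0.091,0.024,-0.309]
}}

```text
time_s: 0.93
eef_pos: [0.2923, -0.2732, 0.169]
eef_rot: [[0.649, 0.76, -0.0], [0.76, -0.649, 0.004], [0.003, -0.003, -1.0]]
contact_force: [-0.3, 0.3, -0.4]
grip_width: 0.0927
gripper_force: 0.0
```

{"method": "step_arm", "body": {
  "plan": [1,0.163,-0.044,0.024,-0.309,1,0.163,-0.044,0.024,-0.309,1,0.163,-0.044,0.024,-0.309,1,0.163,-0.044,0.024,-0.309,1,0.163,-0.044,0.024,-0.309]
}}

```text
time_s: 1.35
eef_pos: [0.3652, -0.1208, 0.1455]
eef_rot: [[0.386, 0.923, -0.0], [0.923, -0.386, 0.003], [0.003, -0.001, -1.0]]
contact_force: [-0.6, 0.1, 0.8]
grip_width: 0.0933
gripper_force: 0.0
```

{"method": "step_arm", "body": {
  "plan": [1,0.169,0.008,0.024,-0.309,1,0.169,0.008,0.024,-0.309,1,0.169,0.008,0.024,-0.309,1,0.169,0.008,0.024,-0.309,1,0.169,0.008,0.024,-0.309]
}}

```text
time_s: 1.77
eef_pos: [0.4384, 0.0308, 0.1216]
eef_rot: [[0.089, 0.996, -0.001], [0.996, -0.089, 0.002], [0.002, -0.001, -1.0]]
contact_force: [0.4, 0.4, -0.4]
grip_width: 0.0931
gripper_force: 0.0
```

```bash
python3 - <<'E'
from h import *
from rig import eyes
d=eyes.snapshot("wrist");pickle.dump(d,open("w1.pkl","wb"));cv2.imwrite("pics/w1.png",d["color"][...,::-1])
P=cloud(d)
m=(P[...,2]>.018)&(P[...,2]<.03)&(abs(P[...,0]-.438)<.05)&(abs(P[...,1]-.026)<.05)
p=np.percentile(P[m],[1,50,99],axis=0);print(m.sum(),p.round(4).tolist(),((p[0]+p[2])/2).round(4))
E
python3 go.py .438 .026 .012 1.476
```

```text
2524 [[0.417, 0.0059, 0.0196], [0.4386, 0.0284, 0.0243], [0.46, 0.0493, 0.0259]] [0.4385 0.0276 0.0227]
pos [0.4377 0.0289 0.1217] yaw 1.482 q [-0.05 -0.25  2.03  0.    1.36  0.04] w 0.09305985140125034 F [-0.2 -0.1  0.7] t 1.8167
[-0.003  0.001  0.11   0.006]
```

{"method": "step_arm", "body": {
  "plan": [1,-0.002,0.0,0.04,0,1,-0.002,0.0,0.08,0,1,-0.002,0.0,0.11,0,1,-0.002,0.0,0.11,0,-1,-0.002,0.0,0.11,0]
}}

```text
time_s: 2.23
eef_pos: [0.4351, 0.023, 0.0116]
eef_rot: [[0.094, 0.996, -0.005], [0.996, -0.094, -0.0], [-0.0, -0.005, -1.0]]
contact_force: [-0.8, 0.2, 1.3]
grip_width: 0.0898
gripper_force: 0.0
```

{"method": "step_arm", "body": {
  "plan": [-1,0,0,0,0,-1,0,0,0,0,-1,0,0,0,0,-1,0,0,0,0,-1,0,0,0,0]
}}

```text
time_s: 2.65
eef_pos: [0.4382, 0.0239, 0.0139]
eef_rot: [[0.093, 0.996, 0.002], [0.996, -0.093, -0.0], [0.0, 0.002, -1.0]]
contact_force: [0.0, 0.5, -0.1]
grip_width: 0.0577
gripper_force: 0.0
```

{"method": "step_arm", "body": {
  "plan": [-1,0.002,0,0.002,0,-1,0.002,0,0.002,0,-1,0.002,0,0.002,0,-1,0.002,0,0.002,0,-1,0.002,0,0.002,0]
}}

```text
time_s: 3.07
eef_pos: [0.4374, 0.0262, 0.0107]
eef_rot: [[0.093, 0.996, 0.0], [0.996, -0.093, 0.0], [0.0, 0.0, -1.0]]
contact_force: [0.3, 1.3, 1.5]
grip_width: 0.0449
gripper_force: 30.0
```

```bash
python3 go.py .569 -.164 .08 1.476
cat > capc.py <<'E'
from h import *
from rig import eyes
d=eyes.snapshot("top");pickle.dump(d,open("t.pkl","wb"))
E
```

```text
pos [0.4374 0.0262 0.0107] yaw 1.478 q [-0.06 -0.1   2.12  0.    1.12  0.04] w 0.04491351418654361 F [0.3 1.3 1.5] t 3.0667
[-0.089  0.074 -0.035  0.001]
[-0.089  0.074 -0.035  0.001]
```

{"method": "step_arm", "body": {
  "plan": [-1,0,0,-0.04,0,-1,0,0,-0.08,0,-1,0,0,-0.12,0,-1,-0.02,0.015,-0.12,0,-1,-0.05,0.04,-0.12,0]
}}

```text
time_s: 3.48
eef_pos: [0.4743, -0.0266, 0.1343]
eef_rot: [[0.089, 0.996, 0.006], [0.996, -0.089, -0.0], [0.0, 0.006, -1.0]]
contact_force: [0.2, -0.3, -0.6]
grip_width: 0.0447
gripper_force: 30.0
```

{"method": "step_arm", "body": {
  "plan": [-1,-0.03,0.025,0,0,-1,-0.06,0.05,0,0,-1,-0.09,0.075,0,0,-1,-0.118,0.1,0,0,-1,-0.128,0.108,0,0]
}}

```text
time_s: 3.9
eef_pos: [0.5696, -0.1691, 0.1299]
eef_rot: [[0.095, 0.995, 0.0], [0.995, -0.095, -0.001], [-0.001, 0.0, -1.0]]
contact_force: [0.3, 0.3, 0.4]
grip_width: 0.045
gripper_force: 30.0
```

{"method": "step_arm", "body": {
  "plan": [-1,0,0,0,0,-1,0,0,0,0]
}}

```text
time_s: 4.07
eef_pos: [0.5676, -0.1653, 0.1297]
eef_rot: [[0.094, 0.996, -0.002], [0.996, -0.094, 0.001], [0.001, -0.002, -1.0]]
contact_force: [-0.2, 0.4, -1.0]
grip_width: 0.0453
gripper_force: 30.0
```

```bash
python3 - <<'E'
from h import *
from rig import eyes
d=eyes.snapshot("wrist");cv2.imwrite("pics/w2.png",d["color"][...,::-1]);pickle.dump(d,open("w2.pkl","wb"))
print((-d["R"].T@d["t"]).round(3))
P=cloud(d)
m=(P[...,2]>.0245)&(P[...,2]<.034)&(abs(P[...,0]-.569)<.06)&(abs(P[...,1]+.164)<.06)
print(m.sum(),np.percentile(P[m],[1,50,99],axis=0).round(4).tolist())
E
python3 go.py .569 -.164 .06 1.476
```

```text
[ 0.575 -0.084  0.296]
4494 [[0.5312, -0.1998, 0.026], [0.5786, -0.1429, 0.0283], [0.6111, -0.1216, 0.0299]]
pos [ 0.5674 -0.1644  0.1298] yaw 1.477 q [-0.37  0.16  1.61  0.    1.36 -0.28] w 0.044930342218957385 F [ 0.3 -0.  -1. ] t 4.1167
[0.001 0.002 0.07  0.001]
```

View pics/w2.png

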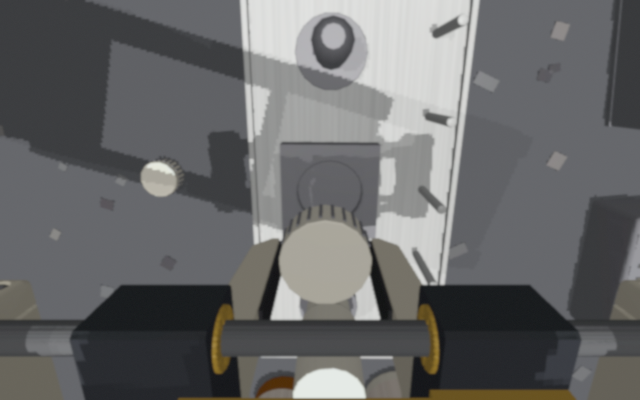

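Wrist view: the cap is held level, centre (327,262). The pocket rim spans columns 298–363 with its top at row 160. The far edge of the block runs from (281,143) to (379,143). The peg foot spans columns 295–368, centred near row 51.

Run:
```python
from h import *
d=pickle.load(open("w2.pkl","rb"))
f=lambda u,v,h:unproj(d,u,v,h=h)[:2]
yd=np.array([.094,.9956])
l,r,t=f(298,190,.028),f(363,190,.028),f(330.5,160,.028);print("hole L,R,T",l.round(4),r.round(4),t.round(4),"w",np.linalg.norm(r-l).round(4),"c from top",(t-.026*yd).round(4))
a,b=f(281,143,.028),f(379,143,.028);print("blk c",((a+b)/2-.039*yd).round(4),np.linalg.norm(a-b).round(4))
l,r,t,bo=f(295,51,.03),f(368,51,.03),f(331,13,.03),f(331,89,.03);print("foot",((l+r)/2).round(4),((t+bo)/2).round(4),np.linalg.norm(r-l).round(4),np.linalg.norm(t-bo).round(4))
for c in((280,262),(327,262),(372,262)): print("cap",unproj(d,*c).round(4), f(*c,.143+.0).round(4))
```

```text
hole L,R,T [ 0.5464 -0.1576] [ 0.5984 -0.1625] [ 0.5746 -0.1358] w 0.0522 c from top [ 0.5721 -0.1617]
blk c [ 0.5717 -0.1614] 0.0755
foot [ 0.5823 -0.0574] [ 0.5819 -0.0581] 0.0518 0.05
cap [ 0.546  -0.1612  0.1439] [ 0.5458 -0.1616]
cap [ 0.5687 -0.164   0.1426] [ 0.5687 -0.1638]
cap [ 0.5901 -0.1631  0.1481] [ 0.5906 -0.1658]
```

{"method": "step_arm", "body": {
  "plan": [-1,0.002,0.0035,0.03,0,-1,0.002,0.0035,0.06,0,-1,0.002,0.0035,0.08,0,-1,0.002,0.0035,0.085,0,-1,0.002,0.0035,0.085,0]
}}

```text
time_s: 4.53
eef_pos: [0.5696, -0.1614, 0.0437]
eef_rot: [[0.092, 0.996, -0.004], [0.996, -0.092, 0.002], [0.001, -0.004, -1.0]]
contact_force: [0.5, -0.2, -1.1]
grip_width: 0.045
gripper_force: 30.0
```

```bash
python3 - <<'E'
from h import *
from rig import eyes
d=eyes.snapshot("wrist");pickle.dump(d,open("w3.pkl","wb"))
im=cv2.resize(d["color"][100:320,200:460],None,fx=2.5,fy=2.5,interpolation=cv2.INTER_CUBIC);cv2.imwrite("pics/w3.png",im[...,::-1])
E
python3 go.py .571 -.1625 .031 1.476
```

```text
pos [ 0.5712 -0.1622  0.0457] yaw 1.479 q [-0.36  0.26  1.67  0.    1.21 -0.27] w 0.04465324500844956 F [ 0.1 -0.4  0.4] t 4.5833
[-0.    -0.     0.015  0.003]
```

View pics/w3.png

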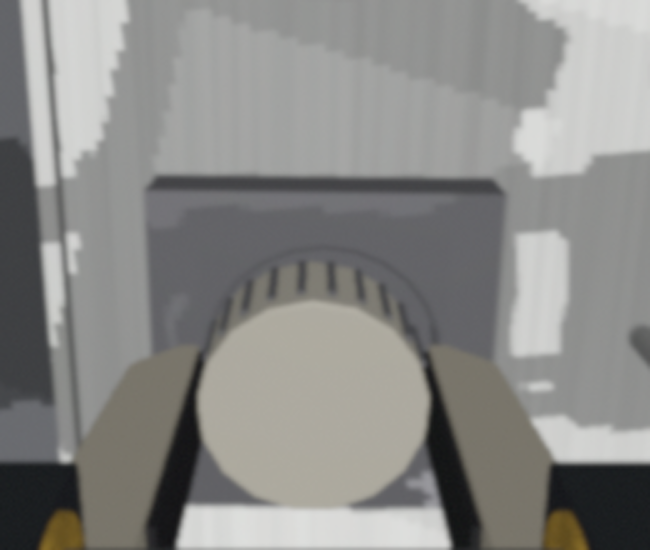

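Run:
```python
from h import *
d=pickle.load(open("w3.pkl","rb"))
f=lambda u,v,h:unproj(d,u/2.5+200,v/2.5+100,h=h)[:2]
yd=np.array([.094,.9956])
t=f(325,247,.028);a,b=f(150,190,.028),f(503,190,.028)
print("hole c",(t-.026*yd).round(4),"blk",((a+b)/2-.039*yd).round(4))
for h in(.0585,):print("cap",((f(314,300,h)+f(314,507,h))/2).round(4),np.linalg.norm(f(314,300,h)-f(314,507,h)).round(4),((f(197,400,h)+f(432,400,h))/2).round(4),unproj(d,325.6,260).round(4))
```

```text
hole c [ 0.5721 -0.1627] blk [ 0.5723 -0.1629]
cap [ 0.5701 -0.1596] 0.0445 [ 0.5704 -0.158 ] [ 0.5702 -0.1584  0.0577]
```

{"method": "step_arm", "body": {
  "plan": [-1,-0.003,0.002,0,0,-1,-0.003,0.002,0.005,0,-1,-0.003,0.002,0.009,0,-1,-0.003,0.002,0.012,0,-1,-0.003,0.002,0.0135,0]
}}

```text
time_s: 5.0
eef_pos: [0.5749, -0.1663, 0.0358]
eef_rot: [[0.093, 0.996, 0.002], [0.996, -0.093, 0.0], [0.0, 0.002, -1.0]]
contact_force: [-14.2, 7.7, 30.8]
grip_width: 0.045
gripper_force: 30.4
```

{"method": "step_arm", "body": {
  "plan": [-1,0,0,0.001,0,-1,0,0,0.001,0]
}}

```text
time_s: 5.17
eef_pos: [0.5748, -0.1662, 0.0351]
eef_rot: [[0.093, 0.996, 0.002], [0.996, -0.093, 0.0], [0.0, 0.002, -1.0]]
contact_force: [-12.2, 7.0, 26.6]
grip_width: 0.0455
gripper_force: 30.4
```

{"method": "step_arm", "body": {
  "plan": [-1,0.001,-0.001,-0.001,0,-1,0.002,-0.002,-0.001,0,-1,0.002,-0.002,0.0,0,-1,0.002,-0.002,0.0,0,-1,0.002,-0.002,0.0,0]
}}

```text
time_s: 5.58
eef_pos: [0.5743, -0.1655, 0.035]
eef_rot: [[0.093, 0.996, 0.005], [0.996, -0.093, -0.002], [-0.002, 0.006, -1.0]]
contact_force: [-4.0, 1.0, 16.9]
grip_width: 0.0454
gripper_force: 30.2
```

```bash
cat > capz.py <<'E'
from h import *
from rig import eyes,sensors
P=cloud(eyes.snapshot("wrist"));s=sensors.observe();print(s["eef_pos"].round(4),s["contact_force"].round(1))
m=(P[...,2]>.036)&(P[...,2]<.07)&(np.hypot(P[...,0]-.572,P[...,1]+.1625)<.0235)
Q=P[m];A=np.c_[Q[:,:2]-[.572,-.1625],np.ones(len(Q))]
for _ in range(4):
    c=np.linalg.lstsq(A,Q[:,2],rcond=None)[0];k=abs(A@c-Q[:,2])<.004;A,Q=A[k],Q[k]
p=np.percentile(Q,[1,99],axis=0)
print("top plane slope x,y,z",c.round(4),"ctr",p.mean(0).round(4),"ext",(p[1]-p[0]).round(4),len(Q))
print("block z",np.median(P[(abs(P[...,0]-.572)<.03)&(P[...,1]>-.134)&(P[...,1]<-.126)][:,2]).round(4))
E
python3 capz.py
```

```text
[ 0.5743 -0.1655  0.035 ] [-4.3  0.9 16.6]
top plane slope x,y,z [ 0.0443 -0.0878  0.0499] ctr [ 0.5728 -0.1632  0.049 ] ext [0.0424 0.0423 0.0072] 6441
block z 0.1345
```

{"method": "step_arm", "body": {
  "plan": [-1,0.0,0.0,-0.004,0,-1,0.002,-0.002,-0.004,0,-1,0.002,-0.002,-0.004,0,-1,0.002,-0.002,-0.002,0,-1,0.002,-0.002,0.0,0]
}}

```text
time_s: 6.05
eef_pos: [0.5695, -0.1619, 0.0305]
eef_rot: [[0.093, 0.996, -0.001], [0.996, -0.093, 0.0], [0.0, -0.001, -1.0]]
contact_force: [-0.5, -0.0, -0.2]
grip_width: 0.0452
gripper_force: 29.9
```

```bash
python3 capz.py
```

```text
[ 0.5695 -0.1621  0.0303] [-1.3  0.5  2.2]
top plane slope x,y,z [ 0.0439 -0.0485  0.0459] ctr [ 0.5708 -0.1609  0.0457] ext [0.0416 0.0417 0.0043] 5985
block z 0.131
```

{"method": "step_arm", "body": {
  "plan": [-1,0.0,0.0,0.001,0,-1,0.0,0.0,0.002,0,1,0.0,0.0,0.001,0,1,0.0,0.0,0.0,0,1,0.0,0.0,0.0,0]
}}

```text
time_s: 6.52
eef_pos: [0.5699, -0.162, 0.031]
eef_rot: [[0.093, 0.996, -0.0], [0.996, -0.093, 0.0], [0.0, -0.0, -1.0]]
contact_force: [0.2, -0.2, 0.1]
grip_width: 0.0602
gripper_force: 0.0
```

{"method": "step_arm", "body": {
  "plan": [1,0.0,0.0,0.0,0,1,0.0,0.0,0.0,0,1,0.0,0.0,0.0,0,1,0.0,0.0,0.0,0,1,0.0,0.0,-0.02,0]
}}

```text
time_s: 6.93
eef_pos: [0.5667, -0.1609, 0.0469]
eef_rot: [[0.093, 0.996, -0.007], [0.996, -0.093, 0.003], [0.002, -0.007, -1.0]]
contact_force: [-0.4, 0.6, -1.2]
grip_width: 0.0918
gripper_force: 0.0
```

```bash
python3 capz.py; python3 go.py .571 -.1625 .13 1.476
```

```text
[ 0.5704 -0.1623  0.0535] [ 2.7 -1.4  3.3]
top plane slope x,y,z [-0.0045 -0.008   0.0443] ctr [ 0.5707 -0.1614  0.0433] ext [0.0414 0.0431 0.0048] 5112
block z 0.1471
pos [ 0.5704 -0.1623  0.0535] yaw 1.478 q [-0.36  0.25  1.67 -0.    1.23 -0.27] w 0.09206068675296177 F [ 2.7 -1.4  3.3] t 6.9833
[-0.     0.001 -0.076  0.002]
```

{"method": "step_arm", "body": {
  "plan": [1,0,0,-0.04,0,1,0,0,-0.08,0,1,0,0,-0.12,0,1,0.03,0,-0.12,0,1,0.07,0,-0.12,0.1]
}}

```text
time_s: 7.4
eef_pos: [0.5792, -0.095, 0.1758]
eef_rot: [[0.194, 0.981, 0.008], [0.981, -0.194, -0.003], [-0.001, 0.009, -1.0]]
contact_force: [-0.3, 0.2, -1.1]
grip_width: 0.0929
gripper_force: 0.0
```

```bash
python3 go.py .576 .248 .16 .461
```

```text
pos [ 0.5792 -0.095   0.1758] yaw 1.375 q [-0.25  0.11  1.59 -0.    1.43 -0.05] w 0.09294939894291236 F [-0.3  0.2 -1.1] t 7.4
[ 0.168 -0.035  0.008  0.457]
[ 0.135 -0.105  0.008  0.457]
```

{"method": "step_arm", "body": {
  "plan": [1,0.168,-0.035,0.008,0.457,1,0.168,-0.035,0.008,0.457,1,0.168,-0.035,0.008,0.457,1,0.168,-0.035,0.008,0.457,1,0.168,-0.035,0.008,0.457]
}}

```text
time_s: 7.82
eef_pos: [0.5739, 0.0843, 0.163]
eef_rot: [[0.609, 0.793, 0.0], [0.793, -0.609, 0.002], [0.002, -0.001, -1.0]]
contact_force: [-0.2, 0.1, 0.1]
grip_width: 0.093
gripper_force: 0.0
```

{"method": "step_arm", "body": {
  "plan": [1,0.135,-0.105,0.008,0.457,1,0.135,-0.105,0.008,0.457,1,0.135,-0.105,0.008,0.457,1,0.135,-0.105,0.008,0.457,1,0.135,-0.105,0.008,0.457]
}}

```text
time_s: 8.23
eef_pos: [0.5717, 0.2553, 0.1548]
eef_rot: [[0.896, 0.445, 0.0], [0.445, -0.896, 0.002], [0.001, -0.002, -1.0]]
contact_force: [0.3, 0.5, 0.3]
grip_width: 0.0926
gripper_force: 0.0
```

{"method": "step_arm", "body": {
  "plan": [1,0,0,0,0,1,0,0,0,0]
}}

```text
time_s: 8.4
eef_pos: [0.5724, 0.2502, 0.1548]
eef_rot: [[0.892, 0.451, -0.0], [0.451, -0.892, -0.001], [-0.0, 0.001, -1.0]]
contact_force: [0.8, -1.1, 0.1]
grip_width: 0.093
gripper_force: 0.0
```

```bash
python3 go.py .576 .248 .056 .461
python3 - <<'E'
from h import *
from rig import eyes
d=eyes.snapshot("wrist");pickle.dump(d,open("w4.pkl","wb"));cv2.imwrite("pics/w4.png",d["color"][...,::-1])
E
```

```text
pos [0.5724 0.2502 0.1548] yaw 0.468 q [ 0.33  0.23  1.49 -0.    1.42  1.43] w 0.09301525185315931 F [ 0.8 -1.1  0.1] t 8.4
[0.002 0.004 0.099 0.007]
```

View pics/w4.png

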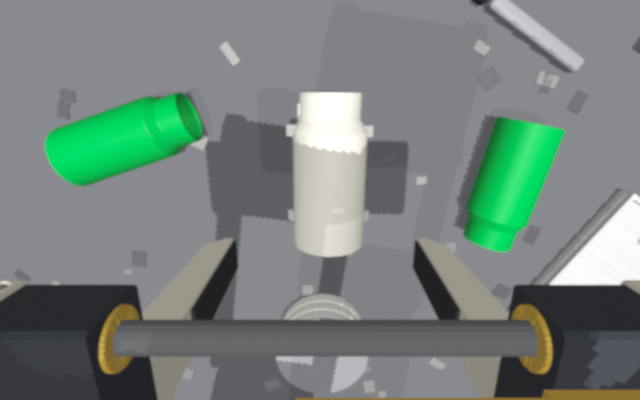

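Wrist view: the white bottle points straight up the image. Its mouth is at (330,93), its base at (330,250) and its yokes at rows 130 and 215, and it is centred between the open fingers. The green bottles are well clear at (125,140) and (515,180). I'll descend between the yokes.

{"method": "step_arm", "body": {
  "plan": [1,0.002,0.003,0.03,0.007,1,0.002,0.003,0.06,0.007,1,0.002,0.003,0.085,0.007,1,0.002,0.003,0.098,0.007,1,0.002,0.003,0.099,0.007]
}}

```text
time_s: 8.87
eef_pos: [0.5734, 0.2457, 0.0524]
eef_rot: [[0.898, 0.44, -0.006], [0.44, -0.898, -0.002], [-0.006, -0.0, -1.0]]
contact_force: [0.2, -0.5, -1.1]
grip_width: 0.0927
gripper_force: 0.0
```

{"method": "step_arm", "body": {
  "plan": [0.5,0,0,0,0,0.3,0,0,0,0,-1,0,0,0,0,-1,0,0,0,0,-1,0,0,0,0]
}}

```text
time_s: 9.28
eef_pos: [0.5765, 0.2487, 0.0577]
eef_rot: [[0.897, 0.441, 0.002], [0.441, -0.897, 0.001], [0.002, 0.0, -1.0]]
contact_force: [-1.0, 0.9, 0.4]
grip_width: 0.0643
gripper_force: 0.0
```

{"method": "step_arm", "body": {
  "plan": [-1,0,0,0,0,-1,0,0,0,0,-1,0,0,0,0,-1,0,0,0,0,-1,0,0,0,0]
}}

```text
time_s: 9.7
eef_pos: [0.5756, 0.249, 0.0567]
eef_rot: [[0.897, 0.441, 0.0], [0.441, -0.897, 0.001], [0.001, -0.0, -1.0]]
contact_force: [-2.7, 3.8, 4.6]
grip_width: 0.0518
gripper_force: 30.0
```

Gripped, opening 51.8 mm against the bottle's 52. I'll lift slowly and see whether it swings.

{"method": "step_arm", "body": {
  "plan": [-1,0,0,-0.02,0,-1,0,0,-0.05,0,-1,0,0,-0.08,0,-1,0,0,-0.11,0,-1,0,0,-0.13,0]
}}

```text
time_s: 10.12
eef_pos: [0.5764, 0.2482, 0.1891]
eef_rot: [[0.898, 0.441, 0.003], [0.441, -0.898, 0.0], [0.002, 0.001, -1.0]]
contact_force: [-0.3, 0.1, 0.8]
grip_width: 0.0517
gripper_force: 30.0
```

{"method": "step_arm", "body": {
  "plan": [-1,0,0,0,0,-1,0,0,0,0,-1,0,0,0,0]
}}

```text
time_s: 10.37
eef_pos: [0.5748, 0.2479, 0.1843]
eef_rot: [[0.898, 0.441, -0.002], [0.441, -0.898, -0.001], [-0.002, -0.0, -1.0]]
contact_force: [0.1, -0.3, -1.8]
grip_width: 0.0519
gripper_force: 30.0
```

```bash
cat > bot.py <<'E'
# bottle tilt in the grasp, from the side + top clouds: points near the tool, below the fingers, white
import sys
from h import *
from rig import eyes,sensors
s=sensors.observe();p=s["eef_pos"];R=np.array(s["eef_rot"]);g=p-.019*R[:,2]
Q=[]
for n in("side","top","wrist"):
    d=eyes.snapshot(n);P=cloud(d);C=d["color"].astype(int)
    L=(P-g)@R   # tool frame about the grasp point
    m=(np.abs(L[...,1])<.024)&(np.hypot(L[...,0],L[...,2])<.115)&(L[...,2]>-.06)&(P[...,2]>.02)&(C[...,1]<C[...,0]+25)&(C.max(-1)>90)
    q=L[m];print(n,len(q), np.percentile(q,[1,50,99],axis=0).round(3).tolist() if len(q) else "")
    Q.append(q)
Q=np.vstack(Q)
from scipy.optimize import least_squares
def f(a):
    # profile distance to a tapered cylinder through grasp at bottle station a[1], axis angle a[0] down from +x, radial offset a[2]
    t=Q[:,0]*np.cos(a[0])+Q[:,2]*np.sin(a[0]);n=-Q[:,0]*np.sin(a[0])+Q[:,2]*np.cos(a[0])-a[2]
    st=t+a[1];r=np.interp(st,[0,.084,.092,.11],[.026,.026,.021,.021])
    rho=np.hypot(n,Q[:,1]); e1=rho-r; out=np.maximum(st-.11,0)+np.maximum(-st,0)
    return np.where((st<0)|(st>.11),np.hypot(out,np.maximum(e1,0)),e1*np.where(st>.092,.5,1))
best=min((least_squares(f,[a0,.033,0],loss="soft_l1",f_scale=.002) for a0 in np.arange(-.3,1.9,.3)),key=lambda r:r.cost)
print("tilt down deg",np.degrees(best.x[0]).round(1),"station",best.x[1].round(4),"offset",best.x[2].round(4),"rms",np.sqrt(2*best.cost/len(Q)).round(4))
print("tcp",p.round(4),"F",s["contact_force"].round(1),"t",s["time_s"])
if len(sys.argv)>1:
    d=eyes.snapshot("side");c=d["R"]@p+d["t"];u,v=int(c[0]/c[2]*d["fx"]+d["cx"]),int(c[1]/c[2]*d["fy"]+d["cy"])
    im=d["color"][max(0,v-90):v+90,max(0,u-110):u+110];cv2.imwrite(sys.argv[1],cv2.resize(im,None,fx=3,fy=3,interpolation=cv2.INTER_CUBIC)[...,::-1])
E
python3 bot.py pics/s1.png
```

```text
side 654 [[-0.031, -0.024, -0.026], [-0.003, -0.017, -0.011], [0.078, 0.02, 0.021]]
top 40 [[-0.033, 0.01, -0.021], [-0.031, 0.018, -0.012], [-0.019, 0.024, 0.021]]
wrist 24293 [[-0.029, -0.023, -0.025], [0.038, -0.0, -0.02], [0.078, 0.023, -0.004]]
tilt down deg 0.3 station 0.0317 offset 0.0014 rms 0.0006
tcp [0.5748 0.2479 0.1843] F [ 0.1 -0.3 -1.8] t 10.3667
```

View pics/s1.png

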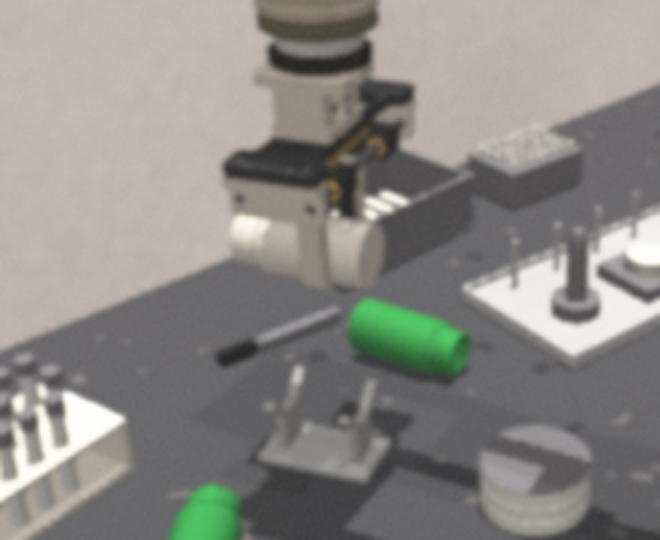

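The side view shows the bottle held level near its base. It doesn't swing under gravity. The tool can't tilt, so I'll pivot the bottle in the pads:
1. Rest the base end on the tip of the fixed peg and lower the hand, so the mouth tips down.
2. Put the mouth over the peg tip and move the hand over the peg to bring the bottle upright.

```bash
python3 go.py .583 -.032 .15 1.476
```

```text
pos [0.5745 0.248  0.184 ] yaw 0.457 q [ 0.33  0.22  1.45 -0.    1.47  1.44] w 0.052249099301384154 F [0.6 0.6 0.3] t 10.5667
[-0.058  0.128  0.017 -0.51 ]
[-0.113  0.083  0.017 -0.51 ]
```

{"method": "step_arm", "body": {
  "plan": [-1,-0.012,0.026,0.003,-0.1,-1,-0.024,0.052,0.007,-0.2,-1,-0.036,0.077,0.01,-0.3,-1,-0.048,0.104,0.014,-0.4,-1,-0.058,0.128,0.017,-0.51]
}}

```text
time_s: 10.98
eef_pos: [0.5791, 0.1063, 0.1677]
eef_rot: [[0.564, 0.826, -0.002], [0.826, -0.564, -0.001], [-0.001, -0.001, -1.0]]
contact_force: [-0.6, -0.0, 0.9]
grip_width: 0.0521
gripper_force: 30.0
```

{"method": "step_arm", "body": {
  "plan": [-1,-0.023,0.017,0.003,-0.1,-1,-0.045,0.033,0.007,-0.2,-1,-0.068,0.05,0.01,-0.3,-1,-0.09,0.066,0.014,-0.4,-1,-0.113,0.083,0.017,-0.51]
}}

```text
time_s: 11.4
eef_pos: [0.5833, -0.0334, 0.1508]
eef_rot: [[0.089, 0.996, -0.002], [0.996, -0.089, 0.0], [0.0, -0.002, -1.0]]
contact_force: [0.2, 1.0, -1.2]
grip_width: 0.0522
gripper_force: 30.0
```

{"method": "step_arm", "body": {
  "plan": [-1,0,0,0,0,-1,0,0,0,0,-1,0,0,0,0]
}}

```text
time_s: 11.65
eef_pos: [0.5837, -0.0318, 0.1515]
eef_rot: [[0.097, 0.995, -0.001], [0.995, -0.097, 0.001], [0.001, -0.001, -1.0]]
contact_force: [-0.2, -0.1, -0.1]
grip_width: 0.0517
gripper_force: 30.0
```

```bash
python3 go.py .583 -.032 .114 1.476
```

```text
pos [ 0.5837 -0.0318  0.1515] yaw 1.474 q [-0.14  0.13  1.61  0.    1.4  -0.05] w 0.051701541229007136 F [-0.2 -0.1 -0.1] t 11.65
[-0.    -0.001  0.037 -0.002]
```

{"method": "step_arm", "body": {
  "plan": [-1,0,0,0.015,0,-1,0,0,0.03,0,-1,0,0,0.037,0,-1,0.003,0,0.042,0,-1,0.006,0,0.046,0]
}}

```text
time_s: 12.07
eef_pos: [0.5847, -0.0255, 0.1063]
eef_rot: [[0.094, 0.996, -0.0], [0.996, -0.094, -0.0], [-0.0, -0.0, -1.0]]
contact_force: [-1.3, -1.4, 5.0]
grip_width: 0.0522
gripper_force: 30.0
```

```bash
python3 bot.py
```

```text
side 647 [[-0.05, -0.024, -0.028], [0.034, -0.009, -0.0], [0.08, 0.021, 0.098]]
top 183 [[-0.057, -0.023, -0.019], [0.046, -0.006, -0.009], [0.061, 0.02, 0.101]]
wrist 23779 [[-0.024, -0.023, -0.03], [0.035, 0.0, -0.016], [0.079, 0.023, 0.005]]
tilt down deg 11.0 station 0.0315 offset 0.0002 rms 0.0014
tcp [ 0.5847 -0.0255  0.1063] F [-1.3 -1.4  5. ] t 12.0667
```

Pivoting works, with only 5 N and 11° so far. I'll carry on along the arc.

{"method": "step_arm", "body": {
  "plan": [-1,0.002,0,0.003,0,-1,0.003,0,0.006,0,-1,0.004,0,0.009,0,-1,0.005,0,0.012,0,-1,0.006,0,0.015,0]
}}

```text
time_s: 12.63
eef_pos: [0.5863, -0.0197, 0.0925]
eef_rot: [[0.094, 0.996, 0.002], [0.996, -0.094, 0.0], [0.001, 0.002, -1.0]]
contact_force: [-1.9, 1.0, 6.2]
grip_width: 0.0521
gripper_force: 30.0
```

{"method": "step_arm", "body": {
  "plan": [-1,0,0,0.003,0,-1,0.001,0,0.005,0,-1,0.001,0,0.007,0,-1,0.001,0,0.009,0,-1,0.001,0,0.01,0]
}}

```text
time_s: 13.05
eef_pos: [0.5867, -0.0185, 0.0826]
eef_rot: [[0.094, 0.996, 0.003], [0.996, -0.094, 0.001], [0.001, 0.003, -1.0]]
contact_force: [-0.5, 3.1, 7.0]
grip_width: 0.0522
gripper_force: 30.0
```

```bash
python3 bot.py
```

```text
side 657 [[-0.056, -0.024, -0.039], [0.025, -0.01, 0.016], [0.064, 0.018, 0.075]]
top 207 [[-0.065, -0.023, -0.003], [0.041, -0.007, 0.038], [0.063, 0.018, 0.075]]
wrist 18734 [[-0.003, -0.023, -0.038], [0.023, -0.0, -0.009], [0.064, 0.023, 0.046]]
tilt down deg 49.5 station 0.0325 offset -0.0008 rms 0.0015
tcp [ 0.5867 -0.0185  0.0826] F [-0.5  3.1  7. ] t 13.05
```

{"method": "step_arm", "body": {
  "plan": [-1,0,0,0.002,0,-1,0,0,0.004,0,-1,0,0,0.005,0,-1,0.003,0,0.002,0,-1,0.006,0,-0.02,0]
}}

```text
time_s: 13.62
eef_pos: [0.5831, -0.0127, 0.0974]
eef_rot: [[0.094, 0.996, -0.007], [0.996, -0.094, 0.001], [0.0, -0.007, -1.0]]
contact_force: [-0.1, -1.1, -0.4]
grip_width: 0.0523
gripper_force: 30.0
```

{"method": "step_arm", "body": {
  "plan": [-1,0.0,0,-0.03,0,-1,0,0,-0.06,0,-1,0,0,-0.09,0,-1,0,0,-0.09,0,-1,0,0,-0.09,0]
}}

```text
time_s: 14.03
eef_pos: [0.5876, -0.0133, 0.194]
eef_rot: [[0.094, 0.996, 0.005], [0.996, -0.094, -0.0], [0.0, 0.005, -1.0]]
contact_force: [0.2, 0.1, -1.8]
grip_width: 0.0525
gripper_force: 30.0
```

```bash
python3 bot.py
```

```text
side 583 [[0.001, -0.024, -0.04], [0.031, -0.012, 0.01], [0.06, 0.015, 0.061]]
top 104 [[0.039, -0.023, 0.013], [0.048, -0.007, 0.041], [0.06, 0.014, 0.059]]
wrist 17880 [[-0.002, -0.023, -0.036], [0.022, -0.001, -0.006], [0.06, 0.022, 0.054]]
tilt down deg 54.1 station 0.0299 offset 0.0012 rms 0.0012
tcp [ 0.5876 -0.0133  0.194 ] F [ 0.2  0.1 -1.8] t 14.0333
```

```bash
python3 go.py .5764 -.1015 .185 1.476
```

```text
pos [ 0.5849 -0.0131  0.1893] yaw 1.477 q [-0.11  0.11  1.57  0.    1.47 -0.02] w 0.05215479618683878 F [ 0.8 -0.5 -0.6] t 14.1833
[-0.089 -0.     0.004  0.001]
```

{"method": "step_arm", "body": {
  "plan": [-1,-0.03,0,0,0,-1,-0.06,0,0,0,-1,-0.089,0,0,0,-1,-0.089,0,0.002,0,-1,-0.089,0,0.004,0]
}}

```text
time_s: 14.6
eef_pos: [0.5764, -0.1029, 0.1851]
eef_rot: [[0.097, 0.995, -0.003], [0.995, -0.097, 0.001], [0.001, -0.003, -1.0]]
contact_force: [0.8, -0.2, -0.9]
grip_width: 0.0525
gripper_force: 30.0
```

{"method": "step_arm", "body": {
  "plan": [-1,0,0,0,0,-1,0,0,0,0]
}}

```text
time_s: 14.77
eef_pos: [0.577, -0.1008, 0.1859]
eef_rot: [[0.093, 0.996, -0.002], [0.996, -0.093, 0.001], [0.001, -0.002, -1.0]]
contact_force: [-1.2, -0.1, -0.7]
grip_width: 0.0526
gripper_force: 30.0
```

```bash
python3 go.py .5764 -.1015 .131 1.476; python3 bot.py pics/s2.png
```

```text
pos [ 0.577  -0.1008  0.1859] yaw 1.478 q [-0.26  0.11  1.57  0.    1.46 -0.17] w 0.05261419252794651 F [-1.2 -0.1 -0.7] t 14.7667
[-0.001 -0.     0.055  0.002]
side 560 [[0.001, -0.024, -0.04], [0.032, -0.01, 0.011], [0.061, 0.016, 0.103]]
top 81 [[0.025, -0.024, -0.01], [0.031, -0.005, 0.003], [0.038, 0.021, 0.031]]
wrist 18086 [[-0.001, -0.023, -0.041], [0.022, -0.0, -0.01], [0.06, 0.023, 0.049]]
tilt down deg 54.2 station 0.0329 offset -0.0016 rms 0.0006
tcp [ 0.577  -0.1008  0.1859] F [-1.2 -0.1 -0.7] t 14.7667
```

View pics/s2.png

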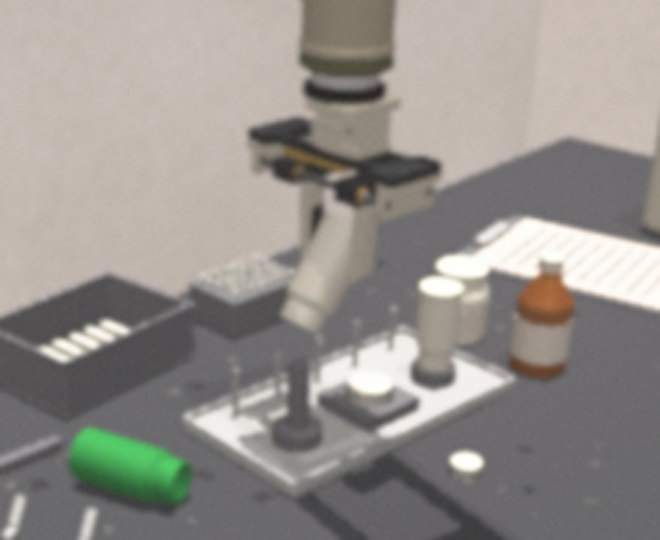

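The side crop shows the bottle mouth at (300,315), directly above the peg tip at (298,362), tilted as planned. The cap sits flat in the pocket at (370,383). Now lowering over the tip.

{"method": "step_arm", "body": {
  "plan": [-1,0,0,0.012,0,-1,0,0,0.022,0,-1,0,0,0.03,0,-1,0,0,0.037,0,-1,0,0,0.042,0]
}}

```text
time_s: 15.38
eef_pos: [0.5767, -0.1017, 0.1432]
eef_rot: [[0.094, 0.996, -0.002], [0.996, -0.094, 0.0], [0.0, -0.002, -1.0]]
contact_force: [0.8, -1.5, -0.2]
grip_width: 0.0521
gripper_force: 30.0
```

{"method": "step_arm", "body": {
  "plan": [-1,0.001,0,0.002,0,-1,0.002,0,0.004,0,-1,0.003,0,0.006,0,-1,0.004,0,0.008,0,-1,0.005,0,0.01,0]
}}

```text
time_s: 15.8
eef_pos: [0.5788, -0.0981, 0.1362]
eef_rot: [[0.094, 0.996, 0.002], [0.996, -0.094, -0.002], [-0.002, 0.002, -1.0]]
contact_force: [-1.0, -6.4, 3.6]
grip_width: 0.0525
gripper_force: 30.0
```

```bash
python3 bot.py
```

```text
side 566 [[0.001, -0.024, -0.039], [0.033, -0.01, 0.015], [0.057, 0.016, 0.097]]
top 83 [[0.026, -0.023, -0.007], [0.033, -0.006, 0.01], [0.041, 0.019, 0.062]]
wrist 17689 [[-0.002, -0.023, -0.04], [0.021, -0.0, -0.01], [0.057, 0.023, 0.053]]
tilt down deg 56.8 station 0.0318 offset -0.0007 rms 0.0007
tcp [ 0.5788 -0.0981  0.1362] F [-1.  -6.4  3.6] t 15.8
```

Contact is as intended: 6 N and the tilt is increasing. I'll advance the hand over the peg.

{"method": "step_arm", "body": {
  "plan": [-1,0.004,0,0,0,-1,0.008,0,0,0,-1,0.012,0,0,0,-1,0.016,0,0,0,-1,0.02,0,0,0]
}}

```text
time_s: 16.37
eef_pos: [0.5806, -0.078, 0.1364]
eef_rot: [[0.094, 0.996, 0.002], [0.996, -0.094, -0.002], [-0.002, 0.002, -1.0]]
contact_force: [-0.0, -7.0, 3.8]
grip_width: 0.0526
gripper_force: 30.0
```

```bash
python3 bot.py
```

```text
side 568 [[-0.014, -0.024, -0.039], [0.023, -0.01, 0.017], [0.043, 0.019, 0.103]]
top 56 [[0.029, -0.018, 0.012], [0.035, -0.004, 0.035], [0.042, 0.015, 0.066]]
wrist 16109 [[-0.032, -0.023, -0.04], [0.017, -0.0, -0.017], [0.042, 0.023, 0.062]]
tilt down deg 69.9 station 0.0335 offset 0.001 rms 0.0007
tcp [ 0.5806 -0.078   0.1364] F [-0.  -7.   3.8] t 16.3667
```

{"method": "step_arm", "body": {
  "plan": [-1,0.005,0,0,0,-1,0.01,0,0,0,-1,0.015,0,0,0,-1,0.019,0,0,0,-1,0.023,0,0,0]
}}

```text
time_s: 16.93
eef_pos: [0.5826, -0.055, 0.1359]
eef_rot: [[0.094, 0.996, 0.002], [0.996, -0.094, -0.002], [-0.002, 0.002, -1.0]]
contact_force: [0.6, -7.4, -1.6]
grip_width: 0.0526
gripper_force: 30.0
```

```bash
python3 bot.py
```

```text
side 547 [[-0.018, -0.023, -0.036], [0.015, -0.01, 0.018], [0.026, 0.019, 0.106]]
top 0 
wrist 14215 [[-0.031, -0.023, -0.037], [0.014, -0.0, -0.029], [0.025, 0.022, 0.068]]
tilt down deg 85.9 station 0.0335 offset 0.005 rms 0.0011
tcp [ 0.5826 -0.055   0.1359] F [ 0.6 -7.4 -1.6] t 16.9333
```

{"method": "step_arm", "body": {
  "plan": [-1,0.003,0,0,0,-1,0.006,0,0,0,-1,0.003,0,0,0,-1,-0.001,0,0,0,-1,-0.003,0,0,0]
}}

```text
time_s: 17.5
eef_pos: [0.5816, -0.057, 0.1352]
eef_rot: [[0.094, 0.996, -0.0], [0.996, -0.094, 0.001], [0.001, -0.0, -1.0]]
contact_force: [-1.5, -0.1, -0.4]
grip_width: 0.0525
gripper_force: 30.0
```

```bash
python3 bot.py; python3 go.py .5805 -.0577 .1 1.476
```

```text
side 544 [[-0.019, -0.024, -0.036], [0.013, -0.009, 0.018], [0.022, 0.021, 0.103]]
top 0 
wrist 13838 [[-0.031, -0.022, -0.036], [0.012, -0.0, -0.032], [0.021, 0.022, 0.072]]
tilt down deg 85.9 station 0.0342 offset 0.0069 rms 0.0022
tcp [ 0.5816 -0.057   0.1352] F [-1.5 -0.1 -0.4] t 17.5
pos [ 0.5817 -0.0571  0.1351] yaw 1.476 q [-0.19  0.14  1.63  0.    1.37 -0.09] w 0.052335942750395374 F [ 0.2  0.1 -0.5] t 17.65
[-0.001 -0.001  0.035  0.   ]
```

```bash
cat > up.py <<'E'
from h import *
from rig import eyes,sensors
from scipy.optimize import least_squares
s=sensors.observe();p=s["eef_pos"];R=np.array(s["eef_rot"]);g=p-.019*R[:,2]
for n in("wrist","side"):
    d=eyes.snapshot(n);P=cloud(d);C=d["color"].astype(int);L=(P-g)@R
    m=(abs(L[...,1])<.02)&(L[...,0]>.006)&(L[...,0]<.04)&(L[...,2]>-.028)&(L[...,2]<.048)&(C[...,1]<C[...,0]+25)&(C.max(-1)>90)
    Q=L[m]
    f=lambda a:np.hypot(Q[:,0]-a[0]-a[1]*Q[:,2],Q[:,1]-a[2]-a[3]*Q[:,2])-.026
    r=least_squares(f,[0,0,0,0],loss="soft_l1",f_scale=.001)
    m2=(np.hypot(L[...,0],L[...,1])<.02)&(L[...,2]<-.026)&(L[...,2]>-.05)
    B=L[m2]
    print(n,len(Q),"x0,slope,y0,slopey",r.x.round(4),"mouth xy rel",(r.x[[0,2]]+r.x[[1,3]]*.079).round(4),"base z pctl",np.percentile(B[:,2],[5,50]).round(4) if len(B) else "")
print(p.round(4),s["contact_force"].round(1),s["time_s"])
E
python3 up.py
```

```text
wrist 5343 x0,slope,y0,slopey [-0.0064  0.0454 -0.0003  0.0015] mouth xy rel [-0.0028 -0.0002] base z pctl [-0.0356 -0.0346]
side 250 x0,slope,y0,slopey [-0.0061  0.041   0.0014 -0.0026] mouth xy rel [-0.0029  0.0012] base z pctl [-0.0358 -0.0342]
[ 0.5817 -0.0571  0.1351] [ 0.2  0.1 -0.5] 17.65
```

The bottle is within 2.5° of vertical and the mouth is centred to about 3 mm. Its z should fall by about 49 mm. Lowering under control, with a 2 mm centring shift.

{"method": "step_arm", "body": {
  "plan": [-1,0.002,0,0.007,0,-1,0.002,0,0.014,0,-1,0.002,0,0.021,0,-1,0.002,0,0.028,0,-1,0.002,0,0.034,0]
}}

```text
time_s: 18.17
eef_pos: [0.5813, -0.0549, 0.0996]
eef_rot: [[0.094, 0.996, -0.001], [0.996, -0.094, 0.0], [0.0, -0.001, -1.0]]
contact_force: [0.4, -0.1, -0.3]
grip_width: 0.0523
gripper_force: 30.0
```

{"method": "step_arm", "body": {
  "plan": [-1,0,0,0.004,0,-1,0,0,0.008,0,-1,0,0,0.011,0,-1,0,0,0.013,0,-1,0,0,0.0145,0]
}}

```text
time_s: 18.58
eef_pos: [0.5821, -0.055, 0.0877]
eef_rot: [[0.094, 0.996, 0.0], [0.996, -0.094, 0.0], [0.0, 0.0, -1.0]]
contact_force: [-8.0, 3.2, 17.2]
grip_width: 0.0522
gripper_force: 30.0
```

```bash
python3 up.py
```

```text
wrist 5302 x0,slope,y0,slopey [-0.0064  0.0433 -0.0003 -0.0011] mouth xy rel [-0.0029 -0.0004] base z pctl [-0.0357 -0.0347]
side 237 x0,slope,y0,slopey [-0.0062  0.038   0.0012 -0.0065] mouth xy rel [-0.0032  0.0007] base z pctl [-0.0358 -0.0342]
[ 0.5821 -0.055   0.0877] [-8.   3.2 17.2] 18.5833
```

Touchdown: 17 N, mouth at about 31 mm, as expected. I'll ease off a little and open.

{"method": "step_arm", "body": {
  "plan": [-1,0,0,-0.001,0,-1,0,0,-0.001,0,0.3,0,0,-0.001,0,0.3,0,0,-0.001,0,0.3,0,0,-0.001,0]
}}

```text
time_s: 19.1
eef_pos: [0.582, -0.0551, 0.0876]
eef_rot: [[0.094, 0.996, 0.0], [0.996, -0.094, -0.0], [-0.0, 0.0, -1.0]]
contact_force: [0.0, -0.5, 0.0]
grip_width: 0.0599
gripper_force: 0.0
```

{"method": "step_arm", "body": {
  "plan": [1,0,0,0,0,1,0,0,0,0,1,0,0,0,0,1,0,0,0,0,1,0,0,0,0]
}}

```text
time_s: 19.52
eef_pos: [0.5819, -0.0551, 0.0876]
eef_rot: [[0.094, 0.996, 0.0], [0.996, -0.094, -0.0], [-0.0, 0.0, -1.0]]
contact_force: [0.2, 0.3, -0.3]
grip_width: 0.0892
gripper_force: 0.0
```

{"method": "step_arm", "body": {
  "plan": [1,0,0,-0.03,0,1,0,0,-0.06,0,1,0,0,-0.09,0,1,0,0,-0.12,0,1,0,0,-0.15,0]
}}

```text
time_s: 19.93
eef_pos: [0.5817, -0.055, 0.2391]
eef_rot: [[0.094, 0.996, 0.0], [0.996, -0.094, 0.0], [0.0, 0.0, -1.0]]
contact_force: [0.1, 0.6, -0.2]
grip_width: 0.0931
gripper_force: 0.0
```

{"method": "step_arm", "body": {
  "plan": [1,-0.03,0,-0.03,0,1,-0.03,0.0,-0.04,0,1,-0.03,0,-0.04,0]
}}

```text
time_s: 20.18
eef_pos: [0.5808, -0.0864, 0.282]
eef_rot: [[0.096, 0.995, 0.007], [0.995, -0.096, -0.002], [-0.001, 0.007, -1.0]]
contact_force: [-0.3, 1.2, 0.5]
grip_width: 0.0929
gripper_force: 0.0
```

Run:
```python
from h import *
from rig import eyes,sensors
from scipy.optimize import least_squares
for n in("side","wrist","top"):
    d=eyes.snapshot(n);P=cloud(d)
    if n=="side": cv2.imwrite("pics/end.png",cv2.resize(d["color"][130:290,230:450],None,fx=3,fy=3,interpolation=cv2.INTER_CUBIC)[...,::-1])
    r=np.hypot(P[...,0]-.581,P[...,1]+.058)
    B=P[(r<.02)&(P[...,2]>.12)&(P[...,2]<.16)];Q=P[(r<.04)&(P[...,2]>.062)&(P[...,2]<.13)]
    if len(B): print(n,"base z",np.median(B[:,2]).round(4),len(B))
    if len(Q)>50:
        f=lambda a:np.hypot(Q[:,0]-a[0]-a[1]*(Q[:,2]-.03),Q[:,1]-a[2]-a[3]*(Q[:,2]-.03))-.026
        print(n,"mouth x,slope,y,slope",least_squares(f,[.581,0,-.058,0],loss="soft_l1",f_scale=.001).x.round(4),len(Q))
    K=P[(np.hypot(P[...,0]-.571,P[...,1]+.1625)<.017)&(P[...,2]>.03)&(P[...,2]<.07)]
    if len(K): print(n,"cap z",np.median(K[:,2]).round(4),np.percentile(K,[1,99],axis=0).mean(0).round(4))
s=sensors.observe();print(s["eef_pos"].round(4),s["contact_force"].round(1),s["time_s"])
```

```text
side base z 0.1403 62
side mouth x,slope,y,slope [ 0.5843 -0.0065 -0.0584  0.004 ] 355
side cap z 0.0445 [ 0.5719 -0.1623  0.045 ]
wrist base z 0.1404 1577
wrist mouth x,slope,y,slope [ 5.819e-01  5.000e-04 -5.810e-02 -1.000e-04] 214
wrist cap z 0.0443 [ 0.5712 -0.1626  0.0444]
top base z 0.1402 119
top cap z 0.0439 [ 0.5723 -0.1705  0.0443]
[ 0.5785 -0.0844  0.2757] [ 0.3 -0.7 -0.5] 20.3333
```

View pics/end.png

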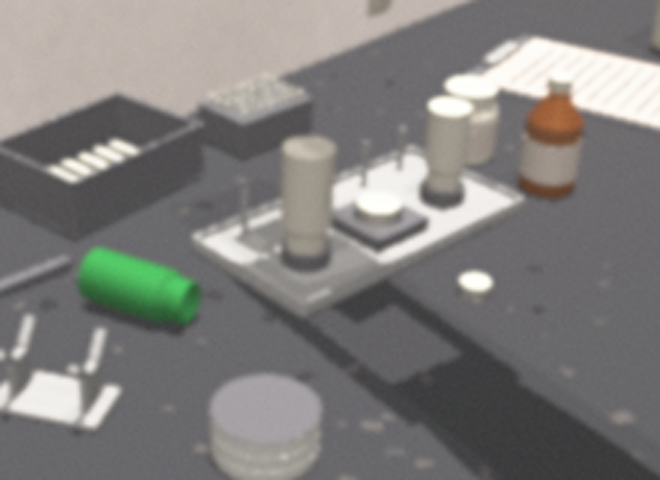

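The side view shows the bottle upright on the peg at (308,200), base at 140 mm as it should be. The cap is flat in the pocket at (378,208) with its top at 44 mm. The bystanders are where they were and the hand is clear, so I'm handing in.

```bash
python3 -c "
from rig import order
print(order.sign_off())"
```

```text
the job is handed in; nothing more can be done
None
```

I handed the job in at about 20 s: the last camera check showed the bottle upside down, upright and seated on the empty wide peg, and the larger cap level in the pocket, both released with the hand clear; `sign_off` returned no verdict.

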